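Screw home a hanging eye with a screwdriver through its loop

ROBOT

A 6-joint arm with a two-finger parallel gripper is mounted at the origin on a cart in front of the work surface, level with it; the furniture and walls round the work are solid. World frame = base frame: x ahead of the robot, y to its left, z up, the work surface at z = 0. Lengths are in m, angles in rad, forces in N, time in s.
With the tool pointing down it reaches from about 0.325 to 0.775 m from the base axis. Payload 5.5 kg.
Tool frame: the origin (TCP) lies between the finger pads; the fingertips stand 8 mm ahead of it and the grasp point (between the pads) lies 11 mm behind it; z points along the fingers, y is the line along which they close (so a half turn about z gives the same grasp; the last joint's range is limited). The gripper opens to 85 mm and grips with 20 to 120 N. Pads are 22 mm wide; open, the fingers measure 114 mm over their backs; the gripper's body (76 mm by 85 mm) begins 54 mm behind the grasp point. The pads swing forward as they close: fully open they stand 13 mm farther back than shut.
Start: joints at [-1.204, 0.091, 1.231, -0, 1.82, -0.057], TCP at [0.247, -0.547, 0.239] pointing down, gripper open.
Joint ranges: [-2.87, 2.87], [-0.86, 2.18], [0.17, 2.46], [-1.51, 4.65], [0.06, 2.69], [-2.65, 2.65]. Speed limits (rad/s): [2.57, 2.57, 3.01, 3.14, 3.14, 3.14].

INTERFACE

Orientations are given as a unit quaternion [w, x, y, z].
In Python, from plant import r, eyes, job gives the robot as it stands (r), with the cameras (eyes) and the job (job).
- The arm moves only by the shell command python3 nudge.py 'ROWS'. ROWS is a JSON list of rows, 1 to 8 of them, each of 7 numbers: dx, dy, dz in m, then a rotation vector rx, ry, rz in rad, then the opening from 0.0 (shut) to 1.0 (fully open); each row shifts and turns the commanded pose from where the row before left it, along the tool's axes as they then stand; what a row does not reach is not made up. A row lasts 1/10 s, in which the tool goes at most 0.05 m and 0.15 rad, less where a joint would pass 70% of its speed; a pose out of reach is approached as far as the arm can. The fingers move at their own pace and stop on an object; the grip force is fixed at half the most. Time passes only in rows, so rows that do not move let the fingers close. It prints the time, the measured TCP pose, the force, the opening and the grip force at its end.
- r.read_state(): the state, without advancing time (a new reading comes with each control period).
- eyes.get_image(name): name is "scene" or "side" or "wrist"; returns the picture (400x640x3 uint8, red, green, blue); there is no depth.
- eyes.camera_info(name): a dict with "fovy" (degrees; the focal length in pixels is half the picture's height over the tangent of half this angle, whatever the lens; pixels are square), "cx", "cy" (the principal point, pixels), "camera_from_world" (4x4, takes a point from world to camera coordinates). Camera axes: x right, y down, z forward; pixel columns grow to the right and rows downward; lengths in m; the calibration is good to about 2 mm. A picture is of the moment at which its call begins: read the wrist's pose just before it. camera_info takes no time and is no camera call; for the wrist camera it gives the pose at the moment of the call.
- job.close_job(): hands the job in; it is judged then, once.
The state is a dict: "t": time; "joint_positions": joint angles; "qd": joint speeds; "joint_torque": joint torques, N m; "ee_pos": TCP position; "orientation": TCP orientation; "wrist_force": force on the tool from outside, world axes, zero at the start; "moment": the same for the moment, N m; "opening": opening from 0.0 (shut) to 1.0 (fully open); "finger_force": force on a finger pad.
Only numpy, scipy, OpenCV 4.12 (cv2) and the standard library are available. Lean on these libraries where they do the work, as an engineer would, in place of code of your own. Each camera call takes 0.05 s, during which the arm holds its last target. There are 200 camera calls.

TASK

The brass screw eye on top of the wooden hanging beam is not home yet. Using the screwdriver as a bar, slide its steel shank through the eye's loop and turn the eye clockwise (seen from above) until its collar is drawn snugly down on the wood, stopping as soon as it goes tight so that the thread does not strip; do not take hold of the eye with the gripper. Then draw the screwdriver out and lay it flat on the bare worktop clear of the beam, leaving everything else where it is.

Things in the scene. Friction and masses are not known exactly. Their poses are not given: they have to be found in the camera images.
- driver: short slotted screwdriver lying level, 139 mm long overall, about 0.11 kg. Handle: red and black, 70 mm long, 25 mm square with rounded edges. Shank: round steel, 8 mm diameter. The origin lies on the handle's underside below driver_grip; x points along the shank to the tip, z up; the centre line runs 12.5 mm above the origin
- driver_grip (a point): point on the screwdriver's centre line where the handle is best gripped, 28 mm behind the handle's front end
- driver_tip (a point): tip of the screwdriver, 103.5 mm ahead of driver_grip on the centre line; the bare shank is the last 75 mm
- beam: heavy dark oak hanging beam on a thin rubber mat on the worktop; does not move. 340 mm along its y axis, 76 mm along x, top face 42 mm above the worktop; small steel cup hooks along both long faces, below the top face. Origin under its centre, at worktop height. Two screw eyes stand on its top, 120 mm either side of the middle: a tight dark steel one and the brass one
- screw_eye: the brass screw eye to be tightened, at the beam's left (+y) end. Origin: centre of the underside of its collar (20 mm across), on the screw axis; z up. A neck, then an upright loop of 6 mm wire, 15 mm inside, 27 mm outside, its hole along the eye's level x axis. It only turns about z, clockwise from above = in, sinks 0.8 mm per rad and stays as left
- eye_loop (a point): centre of the brass eye's loop, 23 mm above the collar's underside. The 8 mm shank is slack in the 15 mm hole: it turns the eye only when about 0.85 rad askew to the hole. 0.6 to 1.3 rad of turn are left (collar 0.5 to 1 mm proud, less than can be read) at 0.2 N m; from the collar's touch the torque climbs by 2.4 N m per rad: tight at 0.4 to 1.0, strips near 1.4 N m, 0.5 rad past the touch
- steel_eye: the dark steel screw eye, same shape, already tight, at the beam's right end
- mug: white mug standing at the back right, 88 mm across, 99 mm high
- tape: roll of tape lying to one side of the beam (the screwdriver lies to the other), 96 mm across, 25 mm high
- acrylic_riser: clear acrylic stand behind the beam, hard to see; fixed. Its shelf, 303 mm along x and 330 mm along y, lies 142 to 148 mm above the worktop (front edge 152 mm nearer the robot than the origin), on two side panels; the black speaker stands on it. Origin under its centre, at worktop height. Keep the gripper's body clear of its front edge
- acrylic_cube: clear acrylic cube right of the riser, behind the beam, hard to see; fixed. 170 mm wide and deep, 209 mm high. Origin under its centre, at worktop height

How it is judged:
On the way, in this order (a step that is already met when the one before it is completed fails the run):
1. the screwdriver's shank is through the brass eye's loop (x of eye_loop in the frame of driver_tip below -0.008 m and x of eye_loop in the frame of driver_grip above 0.03 m and y of eye_loop in the frame of driver_grip between -0.009 and 0.009 m and z of eye_loop in the frame of driver_grip between -0.007 and 0.007 m), for 0.2 s.
2. the brass eye's collar is drawn down on the wood (gap under 0.1 mm) with the shank still through the loop (z of screw_eye in the frame of beam below 0.0421 m and x of eye_loop in the frame of driver_tip below -0.003 m and x of eye_loop in the frame of driver_grip above 0.03 m and y of eye_loop in the frame of driver_grip between -0.01 and 0.01 m), for 0.2 s.
At the end, for the whole second after the job is handed in: the brass eye's collar sits on the wood (underside within 0.1 mm above and 0.4 mm below the beam's top face, 42 mm over its foot); the screwdriver lies flat and still on the worktop, its tip over 60 mm from the eye; mug and tape are within 30 mm of where they stood (z of screw_eye in the frame of beam between 0.0416 and 0.0421 m and height (world z) of driver_grip between 0.009 and 0.016 m and height (world z) of driver_tip below 0.025 m and horizontal distance between driver_tip and eye_loop above 0.06 m and linear speed of driver below 0.01 m/s and angular speed of driver below 0.1 rad/s and distance of each of mug, tape from where it was at the start of the episode below 0.03 m); the robot touches nothing.
It fails at once if the thread is stripped: the collar pulled more than 0.4 mm into the wood (z of screw_eye in the frame of beam below 0.0416 m).
It fails at once if the gripper takes hold of the brass eye (contact force between the fingers and screw_eye above 3 N).
It fails at once if the mug or the tape is knocked away (distance of any of mug, tape from where it was at the start of the episode above 0.03 m).
It also fails if it takes over 72 s, if anything falls off the work surface, if the arm or the gripper's body presses on something with over 40 N, if the wrist force passes 120 N, or if a joint passes its speed limit or range.

## Working session

There is one attempt and no reset: what is moved stays moved. The work goes in short steps, Python scripts to look and compute and a shell command to move; the robot and the scene stay as the last step left them, time stands still between calls to the robot, and variables do not carry over. Pictures are saved under pics/ and viewed, at most 10 in all, crops included, and the job is handed in when it is done.

```bash
ls; mkdir -p pics
python3 - <<'E'
from plant import r, eyes, job
import cv2,numpy as np
np.set_printoptions(precision=4,suppress=True)
for n in("scene","side"):
    cv2.imwrite(f"pics/{n}0.png",cv2.resize(eyes.get_image(n)[:,:,::-1],(800,500),interpolation=cv2.INTER_CUBIC))
    c=eyes.camera_info(n);print(n,c["fovy"],c["cx"],c["cy"]);print(np.array(c["camera_from_world"]))
print(r.read_state())
E
```

```text
nudge.py
pics
plant.py
scene 44.772448279090256 321.3546397235669 194.3845146075403
[[-0.8629 -0.5054 -0.0063  0.5883]
 [-0.3195  0.5551 -0.7679  0.15  ]
 [ 0.3916 -0.6606 -0.6405  1.3751]
 [ 0.      0.      0.      1.    ]]
side 46.0050516418725 316.0228624599103 206.36940870617332
[[ 0.2914 -0.9565  0.0165 -0.0322]
 [-0.4553 -0.1539 -0.877   0.3615]
 [ 0.8413  0.248  -0.4803  0.9737]
 [ 0.      0.      0.      1.    ]]
{'t': 0.1, 'joint_positions': array([-1.2037,  0.0918,  1.2318, -0.    ,  1.8198, -0.0567]), 'qd': array([-0.0011, -0.0006, -0.0026, -0.0021, -0.0014,  0.0005]), 'joint_torque': array([  0.0024, -46.0216, -41.922 ,  -0.    ,   0.0106,  -0.    ]), 'ee_pos': array([ 0.2466, -0.5467,  0.2382]), 'orientation': array([-0.0009,  0.9776,  0.2103, -0.0001]), 'wrist_force': array([-0.0764,  0.9436,  0.4649]), 'moment': array([-0.0051,  0.0569, -0.0348]), 'finger_force': 0.0, 'opening': 0.9985913653669206}
```

View pics/scene0.png

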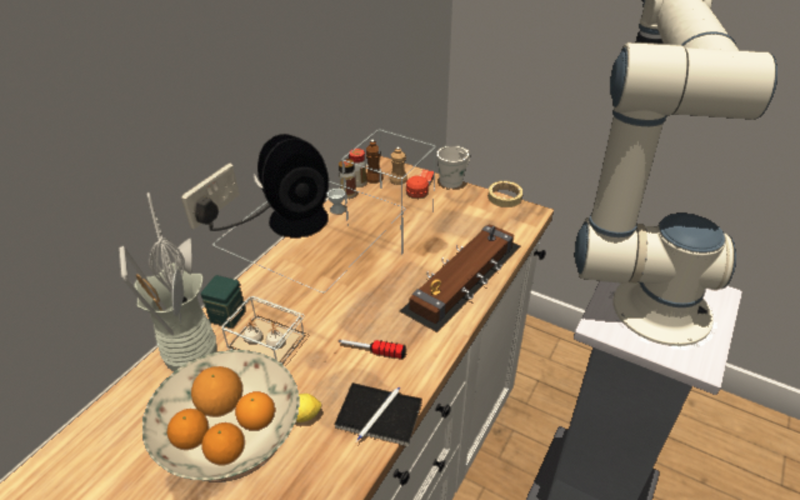

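View pics/side0.png

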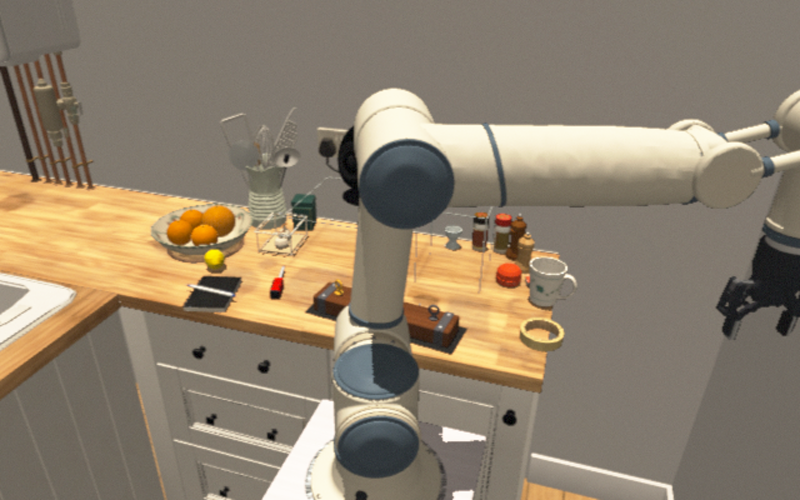

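Scene: driver about (340..405, 348), brass eye (436,286), beam, tape and mug visible. Side: driver (277,285), brass eye (338,290). Next, an enlarged mosaic of both.

Run:
```python
import cv2,numpy as np
from plant import r, eyes, job
s=eyes.get_image("scene")[:,:,::-1];d=eyes.get_image("side")[:,:,::-1]
def t(im,x,y):
    o=cv2.resize(im[y:y+50,x:x+66],(396,300),interpolation=cv2.INTER_CUBIC)
    for k in range(0,66,10): cv2.line(o,(k*6,0),(k*6,5),(0,255,0));cv2.putText(o,str(x+k),(k*6,14),0,.3,(255,255,0))
    for k in range(0,50,10): cv2.line(o,(0,k*6),(5,k*6),(0,255,0));cv2.putText(o,str(y+k),(6,k*6+4),0,.3,(255,255,0))
    return o
cv2.imwrite("pics/m1.png",np.vstack([np.hstack([t(s,268,255),t(s,318,207)]),np.hstack([t(d,190,205),t(d,240,205)])]))
```

```text
(no output)
```

View pics/m1.png

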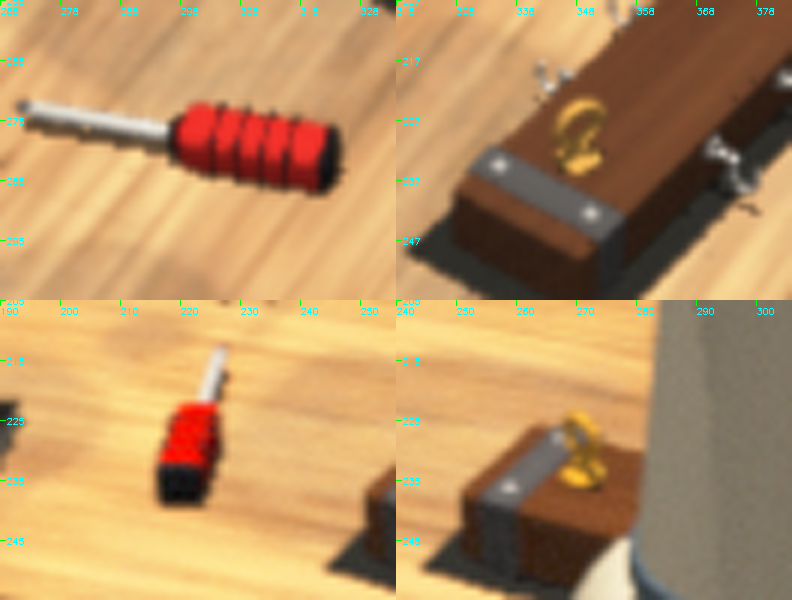

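Tip: scene (271.8,272.5), side (227,213.3). Handle back: scene (323.8,282), side (220.3,235.8). Eye loop: scene (348.7,228.2), side (270.8,228.3).

```bash
cat > h.py <<'E'
import numpy as np,cv2
from plant import r, eyes, job
from scipy.spatial.transform import Rotation as R
np.set_printoptions(precision=4,suppress=True)
def cam(n):
    c=eyes.camera_info(n);f=200/np.tan(np.radians(c["fovy"])/2)
    return np.array([[f,0,c["cx"]],[0,f,c["cy"]],[0,0,1]]),np.array(c["camera_from_world"])
def ray(c,p):
    K,T=c;d=T[:3,:3].T@np.linalg.inv(K)@[*p,1];return -T[:3,:3].T@T[:3,3],d/np.linalg.norm(d)
def tri(obs):
    A=np.zeros((3,3));b=np.zeros(3);L=[ray(c,p) for c,p in obs]
    for o,d in L: P=np.eye(3)-np.outer(d,d);A+=P;b+=P@o
    x=np.linalg.solve(A,b);return x,[round(1e3*np.linalg.norm((np.eye(3)-np.outer(d,d))@(x-o)),2) for o,d in L]
def plane(c,p,z):
    o,d=ray(c,p);return o+d*(z-o[2])/d[2]
def proj(c,X):
    K,T=c;q=K@(T[:3,:3]@X+T[:3,3]);return q[:2]/q[2]
def tool():
    s=r.read_state();q=s["orientation"];return np.array(s["ee_pos"]),R.from_quat([q[1],q[2],q[3],q[0]])
E
python3 - <<'E'
from h import *
S,D=cam("scene"),cam("side")
for n,a,b,z in[("tip",(271.8,272.5),(227,213.3),.0125),("back",(323.8,282),(220.3,235.8),.0125),("loop",(348.7,228.2),(270.8,228.3),.065),("collar",(348.7,234.2),(271.2,234.3),.045)]:
    print(n,*tri([(S,a),(D,b)]),plane(S,a,z),plane(D,b,z))
# beam end corners (top): plate screws
for a,b in [((335.2,234.3),(267,227.6)),((350.3,242.6),(259,236.2))]: print(*tri([(S,a),(D,b)]))
p,q=tool();print(p,q.as_matrix())
E
```

```text
tip [0.5719 0.4491 0.0105] [np.float64(0.1), np.float64(0.1)] [0.5708 0.4504 0.0125] [0.5685 0.4473 0.0125]
back [0.4371 0.4061 0.0103] [np.float64(1.62), np.float64(1.62)] [0.4347 0.4091 0.0125] [0.4364 0.4044 0.0125]
loop [0.4505 0.2437 0.0619] [np.float64(0.3), np.float64(0.3)] [0.4488 0.2469 0.065 ] [0.4463 0.2417 0.065 ]
collar [0.4502 0.2437 0.0402] [np.float64(1.43), np.float64(1.43)] [0.4468 0.2495 0.045 ] [0.4455 0.2407 0.045 ]
[0.4796 0.2677 0.0435] [np.float64(0.36), np.float64(0.36)]
[0.4294 0.2729 0.0415] [np.float64(0.2), np.float64(0.2)]
[ 0.2467 -0.5468  0.2385] [[ 0.9116  0.4112 -0.0004]
 [ 0.4112 -0.9116  0.0011]
 [ 0.0001 -0.0012 -1.    ]]
```

```bash
A='[0.0298,-0.04,-0.0017,0,0,0,1]'; python3 nudge.py '[[0.03,-0.04,-0.002,0,0,0,1],[0.03,-0.04,-0.002,0,0,0,1],[0.03,-0.04,-0.002,0,0,0,1],[0.03,-0.04,-0.002,0,0,0,1],[0.03,-0.04,-0.002,0,0,0,1],[0.03,-0.04,-0.002,0,0,0,1],[0.03,-0.04,-0.002,0,0,0,1],[0.03,-0.04,-0.002,0,0,0,1]]'
python3 nudge.py '[[0.03,-0.04,-0.002,0,0,0,1],[0.03,-0.04,-0.002,0,0,0,1],[0.03,-0.04,-0.002,0,0,0,1],[0.03,-0.04,-0.002,0,0,0,1],[0.03,-0.04,-0.002,0,0,0,1],[0.03,-0.04,-0.002,0,0,0,1],[0.03,-0.04,-0.002,0,0,0,1],[0.03,-0.04,-0.002,0,0,0,1]]'
```

```text
t: 1.0
ee_pos: [0.3336, -0.155, 0.2553]
orientation: [0.0, 0.978, 0.21, 0.0]
wrist_force: [1.9, 0.1, 1.0]
opening: 1.0
finger_force: 0.0
t: 1.8
ee_pos: [0.4208, 0.2355, 0.2713]
orientation: [0.0, 0.978, 0.211, 0.0]
wrist_force: [1.1, -1.1, 0.2]
opening: 1.006
finger_force: 0.0
```

Run:
```python
from h import *
im=eyes.get_image("wrist")[:,:,::-1];c=cam("wrist");p,q=tool()
K,T=c;o=-T[:3,:3].T@T[:3,3];print("cam",o,"axis",T[2,:3],"tool",q.inv().apply(o-p),q.inv().apply(T[2,:3]),K[0,0])
for n,X in[("loop",[.4495,.2437,.065]),("tip",[.5705,.449,.0125]),("grip",[.4725,.4175,.0125])]:print(n,proj(c,np.array(X)))
cv2.imwrite("pics/w1.png",im)
```

```text
cam [0.4963 0.2765 0.4041] axis [-0.2944 -0.1306 -0.9467] tool [ 0.0828 -0.0011 -0.1348] [-0.3213  0.0002  0.947 ] 284.2643651128466
loop [331.7632 149.2993]
tip [213.6836 -28.645 ]
grip [213.9712  68.5212]
```

View pics/w1.png

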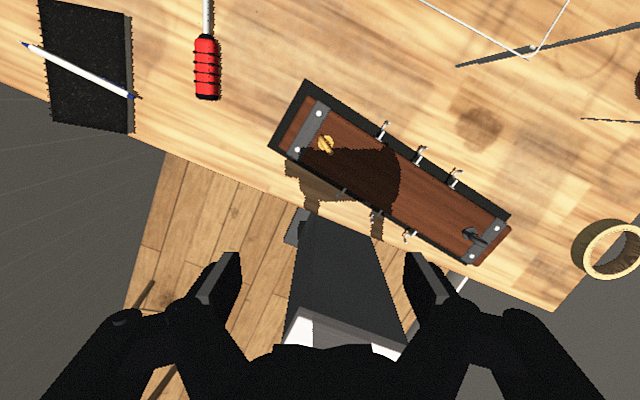

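Wrist view: eye (326,144), handle about (207,68), riser/cube edges at the top right. The arm may still have been settling, so I retake it enlarged.

Run:
```python
from h import *
c=cam("wrist");im=eyes.get_image("wrist")[:,:,::-1]
for n,X in[("loop",[.4495,.2437,.065]),("tip",[.5705,.449,.0125]),("grip",[.4725,.4175,.0125])]:print(n,proj(c,np.array(X)))
def t(x,y):
    o=cv2.resize(im[y:y+50,x:x+66],(396,300),interpolation=cv2.INTER_CUBIC)
    for k in range(0,66,10): cv2.line(o,(k*6,0),(k*6,5),(0,0,255));cv2.putText(o,str(x+k),(k*6,14),0,.3,(255,0,0))
    for k in range(0,50,10): cv2.line(o,(0,k*6),(5,k*6),(0,0,255));cv2.putText(o,str(y+k),(6,k*6+4),0,.3,(255,0,0))
    return o
def u(x,y): 
    return cv2.resize(im[y:y+75,x:x+200],(792,300))
cv2.imwrite("pics/w2.png",np.vstack([np.hstack([t(175,52),t(295,115)]),u(440,0)]))
```

```text
loop [331.7632 149.2993]
tip [213.6836 -28.645 ]
grip [213.9712  68.5212]
```

View pics/w2.png

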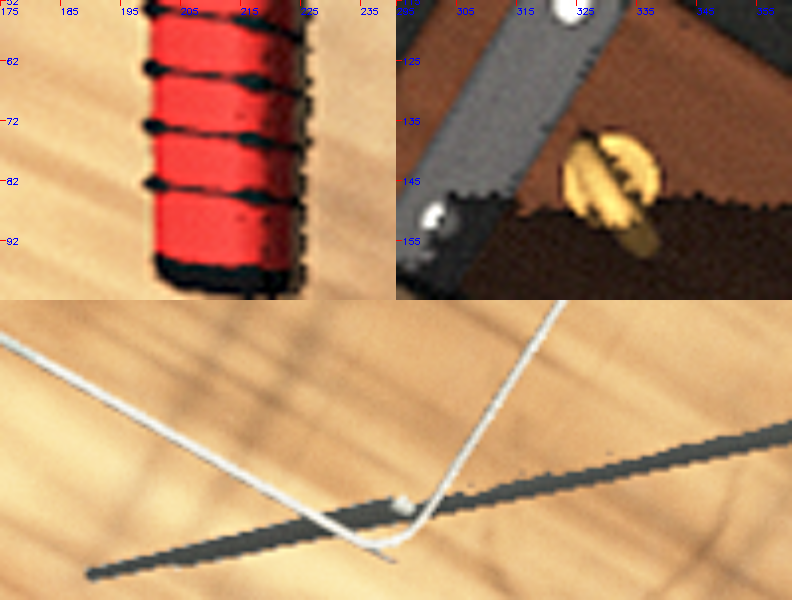

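Run:
```python
from h import *
S,D,W=cam("scene"),cam("side"),cam("wrist")
print("loop3",tri([(S,(348.7,228.2)),(D,(270.8,228.3)),(W,(331.5,147))]))
a,b=[plane(W,p,.067) for p in[(325.7,137.5),(337.3,157)]];v=a-b;print(a,b,np.linalg.norm(v),"plane ang",np.degrees(np.arctan2(v[1],v[0])),"hole",np.degrees(np.arctan2(v[1],v[0]))-90)
print("collar top",plane(W,(331,145.3),.047))
print("handle back",plane(W,(212.5,100),.0125),plane(W,(212.5,52),.0125))
print("beam screws",plane(W,(324,116),.043),plane(W,(301,151.5),.043))
for z in(.148,.209):
  for p in((535,61),(440,11),(580,0)): print(z,plane(W,p,z))
for z in (0,.148): print("s",z,plane(S,(276,232),z),plane(S,(171,196),z),plane(S,(321.6,202),z),plane(S,(322,148),z))
```

```text
loop3 (array([0.4507, 0.2425, 0.0617]), [np.float64(0.95), np.float64(1.13), np.float64(1.71)])
[0.4587 0.2522 0.067 ] [0.4436 0.2299 0.067 ] 0.026925303303122806 plane ang 55.92184129028281 hole -34.07815870971719
collar top [0.4505 0.2408 0.047 ]
handle back [0.4348 0.4033 0.0125] [0.489  0.4204 0.0125]
beam screws [0.4787 0.2635 0.043 ] [0.4269 0.2718 0.043 ]
0.148 [0.595  0.1279 0.148 ]
0.148 [0.5928 0.2175 0.148 ]
0.148 [0.6438 0.1237 0.148 ]
0.209 [0.5714 0.1626 0.209 ]
0.209 [0.5697 0.2308 0.209 ]
0.209 [0.6086 0.1594 0.209 ]
s 0 [0.6566 0.3071 0.    ] [ 1.0427  0.3392 -0.    ] [0.6086 0.1234 0.    ] [ 0.7591 -0.1366  0.    ]
s 0.148 [0.5619 0.4278 0.148 ] [0.8908 0.4552 0.148 ] [0.521  0.2713 0.148 ] [0.6492 0.0498 0.148 ]
```

The eye is at (0.450, 0.242, 0.062), with its hole axis at about -34°. The riser's front edge is at x≈0.59. The driver grip is at about (0.473, 0.416), direction 0.32 rad. Moving above it.

```bash
python3 nudge.py '[[0.0243,-0.0285,0.024,0,0,0,1],[0.0243,-0.0285,0.024,0,0,0,1],[0.0243,-0.0285,0.024,0,0,0,1],[0.0243,-0.0285,0.024,0,0,0,1],[0.0243,-0.0285,0.024,0,0,0,1],[0,0,0,0,0,-0.15,1],[0,0,0,0,0,-0.15,1],[0,0,0,0,0,-0.15,1]]' >/dev/null
python3 nudge.py '[[0,0,0,0,0,-0.15,1],[0,0,0,0,0,-0.15,1],[0,0,0,0,0,-0.15,1],[0,0,0,0,0,-0.15,1],[0,0,0,0,0,-0.15,1],[0,0,0,0,0,-0.15,1],[0,0,0,0,0,-0.15,1],[0,0,0,0,0,-0.15,1]]' >/dev/null
python3 nudge.py '[[0,0,0,0,0,-0.15,1],[0,0,0,0,0,-0.15,1],[0,0,0,0,0,-0.15,1],[0,0,0,0,0,-0.15,1],[0,0,0,0,0,-0.15,1],[0,0,0,0,0,-0.15,1],[0,0,0,0,0,-0.15,1],[0,0,0,0,0,-0.15,1]]'
cat >> h.py <<'E'
def need(X,psi):
    p,q=tool();m=q.as_matrix();y=np.arctan2(m[1,0],m[0,0]);dz=(psi-y+np.pi)%(2*np.pi)-np.pi
    print("at",p,"yaw",round(y,4),"tool d",m.T@(np.array(X)-p),"rz",round(-dz,4),"tilt",m[:,2])
E
python3 - <<'E'
from h import *
need([.473,.4157,.15],.32+np.pi)
im=eyes.get_image("wrist")[:,:,::-1]
c=cam("wrist");cv2.imwrite("pics/w3.png",im)
for X in([.473,.4157,.0125],[.571,.449,.0125],[.4505,.2425,.065]):print(proj(c,np.array(X)))
print(r.read_state()["joint_positions"])
E
```

```text
t: 4.3
ee_pos: [0.4733, 0.4122, 0.1512]
orientation: [-0.0, -0.069, 0.998, -0.0]
wrist_force: [0.2, 0.4, -0.1]
opening: 0.998
finger_force: 0.0
at [0.4733 0.4122 0.1512] yaw -3.0038 tool d [-0.0002  0.0035  0.0012] rz -0.1822 tilt [-0.0002 -0.0004 -1.    ]
[324.3445 187.1348]
[340.7996 274.073 ]
[108.7734 148.4119]
[ 0.6625  0.1658  1.3051 -0.0002  1.6711 -1.0536]
```

View pics/w3.png

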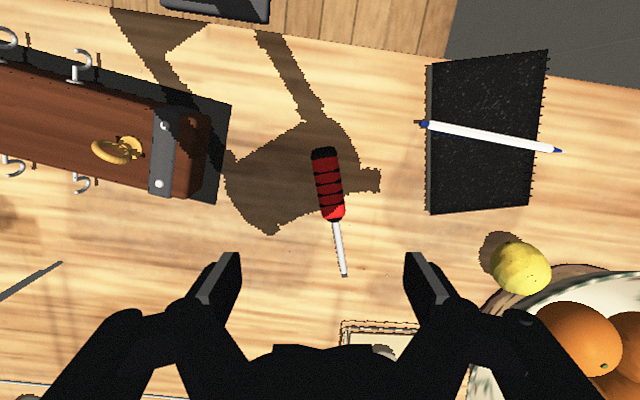

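Driver axis runs from (323,152) to the tip (345,275), about 4 px off the prediction, which may be settling lag. I re-measure with the arm at rest by colour.

```bash
python3 nudge.py '[[0,0,0,0,0,-0.15,1],[0,0.0035,0,0,0,-0.03,1],[0,0,0,0,0,0,1],[0,0,0,0,0,0,1]]' >/dev/null
python3 - <<'E'
from h import *
eyes.get_image("wrist");c=cam("wrist");im=eyes.get_image("wrist")
h=cv2.cvtColor(im,cv2.COLOR_RGB2HSV);m=((h[...,0]<6)|(h[...,0]>174))&(h[...,1]>170)&(h[...,2]>60);m[:,:250]=0;m[:,420:]=0;m[250:]=0
ys,xs=np.nonzero(m);print(len(xs),xs.min(),xs.max(),ys.min(),ys.max());v=cv2.fitLine(np.c_[xs,ys].astype(np.float32),2,0,.01,.01).ravel();print(v)
for X in([.473,.4157,.0125],[.571,.449,.0125],[.4505,.2425,.065]):print(proj(c,np.array(X)))
y0,y1=ys.min(),ys.max()
A,B=[plane(c,(v[2]+v[0]/v[1]*(y-v[3]),y),.018) for y in(y0,y1)];print(A,B,np.arctan2(*(B-A)[1::-1]),np.linalg.norm(B-A))
o=cv2.resize(im[130:290,280:380,::-1],(500,800))[:600];o=np.hstack([o[:600],cv2.resize(im[130:180,80:140,::-1],(300,250)).repeat(1,0) if 0 else cv2.copyMakeBorder(cv2.resize(im[130:180,80:140,::-1],(300,250)),0,350,0,0,0)]);cv2.imwrite("pics/w4.png",o)
need([.473,.4157,.15],.32+np.pi)
E
```

```text
1263 312 337 158 219
[  0.0029  -1.     324.5447 187.8448]
[319.9751 187.3637]
[321.8175 275.539 ]
[107.6682 112.8193]
[0.4422 0.4106 0.018 ] [0.5023 0.4298 0.018 ] 0.31000640211687286 0.06308945517100588
at [0.4721 0.4164 0.1513] yaw -2.8316 tool d [-0.0006 -0.0009  0.0013] rz -0.01 tilt [ 0.     -0.0001 -1.    ]
```

View pics/w4.png

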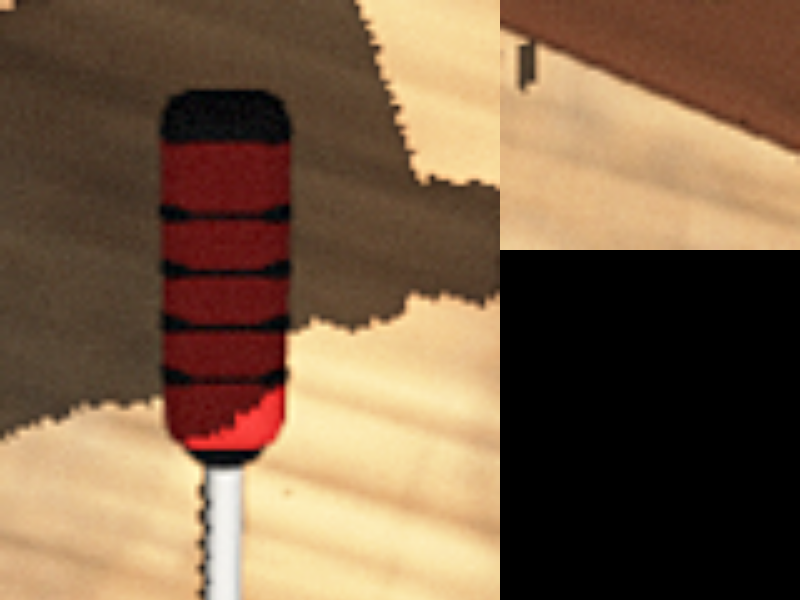

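```bash
python3 nudge.py '[[-0.005,0.0016,0.03,0,0,0,1],[0,0,0.035,0,0,0,1],[0,0,0.035,0,0,0,1],[0,0,0.03,0,0,0,1],[0,0,0.011,0,0,0,1],[0,0,0,0,0,0,1]]'
python3 nudge.py '[[0,0,0,0,0,0,0],[0,0,0,0,0,0,0],[0,0,0,0,0,0,0],[0,0,0,0,0,0,0],[0,0,0,0,0,0,0],[0,0,0,0,0,0,0],[0,0,0,0,0,0,0],[0,0,0,0,0,0,0]]'
```

```text
t: 5.45
ee_pos: [0.4754, 0.4186, 0.0082]
orientation: [-0.002, -0.155, 0.988, -0.001]
wrist_force: [0.1, -1.2, 0.0]
opening: 0.997
finger_force: 0.0
t: 6.25
ee_pos: [0.4771, 0.42, 0.0117]
orientation: [0.001, -0.155, 0.988, 0.001]
wrist_force: [0.2, -0.2, 7.1]
opening: 0.281
finger_force: 60.2
```

Gripped. Lifting and moving to the pre-insertion pose, handle on the robot's side left of the eye and pointing along -34°.

```bash
python3 nudge.py '[[0,0,-0.02,0,0,0,0],[0,0,-0.04,0,0,0,0],[0,0,-0.04,0,0,0,0],[0.04,-0.015,0,0,0,0,0],[0.04,-0.015,0,0,0,0,0],[0.04,-0.015,0,0,0,0,0],[0.04,-0.015,0,0,0,0,0],[0,0,0,0,0,0.15,0]]'
python3 nudge.py '[[0,0,0,0,0,0.15,0],[0,0,0,0,0,0.15,0],[0,0,0,0,0,0.15,0],[0,0,0,0,0,0.15,0],[0,0,0,0,0,0.15,0],[0,0,0,0,0,0,0],[0,0,0,0,0,0,0],[0,0,0,0,0,0,0]]'
python3 - <<'E'
from h import *
need([.344,.3145,.0645],np.radians(146))
E
```

```text
t: 7.05
ee_pos: [0.3384, 0.3102, 0.1083]
orientation: [-0.002, -0.08, 0.997, -0.001]
wrist_force: [0.3, 0.5, -0.8]
opening: 0.276
finger_force: 59.4
t: 7.85
ee_pos: [0.3425, 0.3132, 0.11]
orientation: [-0.0, 0.288, 0.958, -0.0]
wrist_force: [0.6, 0.7, -0.9]
opening: 0.279
finger_force: 59.3
at [0.3425 0.3132 0.11  ] yaw 2.5568 tool d [-0.0005  0.002   0.0455] rz 0.0086 tilt [-0.0003 -0.0002 -1.    ]
```

```bash
python3 nudge.py '[[0,0.001,0.025,0,0,0,0],[0,0.001,0.02,0,0,0.008,0],[0,0,0,0,0,0,0],[0,0,0,0,0,0,0]]'
python3 - <<'E'
from h import *
eyes.get_image("side");S,D=cam("scene"),cam("side");p,q=tool();s=eyes.get_image("scene")[:,:,::-1];d=eyes.get_image("side")[:,:,::-1]
need([.344,.3145,.0645],np.radians(146))
tip=p+q.apply([-.1035,0,-.0008]);print("tip",tip,proj(S,tip),proj(D,tip),proj(S,np.array([.4505,.243,.0655])),proj(D,np.array([.4505,.243,.0655])))
def t(im,x,y):
    o=cv2.resize(im[y:y+50,x:x+66],(396,300),interpolation=cv2.INTER_CUBIC)
    for k in range(0,66,10): cv2.line(o,(k*6,0),(k*6,5),(0,0,255));cv2.putText(o,str(x+k),(k*6,14),0,.3,(255,0,0))
    for k in range(0,50,10): cv2.line(o,(0,k*6),(5,k*6),(0,0,255));cv2.putText(o,str(y+k),(6,k*6+4),0,.3,(255,0,0))
    return o
cv2.imwrite("pics/m5.png",np.vstack([np.hstack([t(s,320,207),t(s,350,207)]),np.hstack([t(d,225,205),t(d,205,205)])]))
E
```

```text
t: 8.25
ee_pos: [0.3435, 0.3148, 0.0654]
orientation: [-0.0, 0.293, 0.956, -0.0]
wrist_force: [0.8, -1.3, -0.6]
opening: 0.281
finger_force: 59.4
at [0.3443 0.3154 0.0668] yaw 2.5464 tool d [-0.0002 -0.0009  0.0023] rz -0.0017 tilt [ 0.0019  0.0015 -1.    ]
tip [0.4297 0.2572 0.0671] [353.1432 232.3245] [263.6777 229.6372] [348.8293 227.0211] [270.91   227.3762]
```

View pics/m5.png

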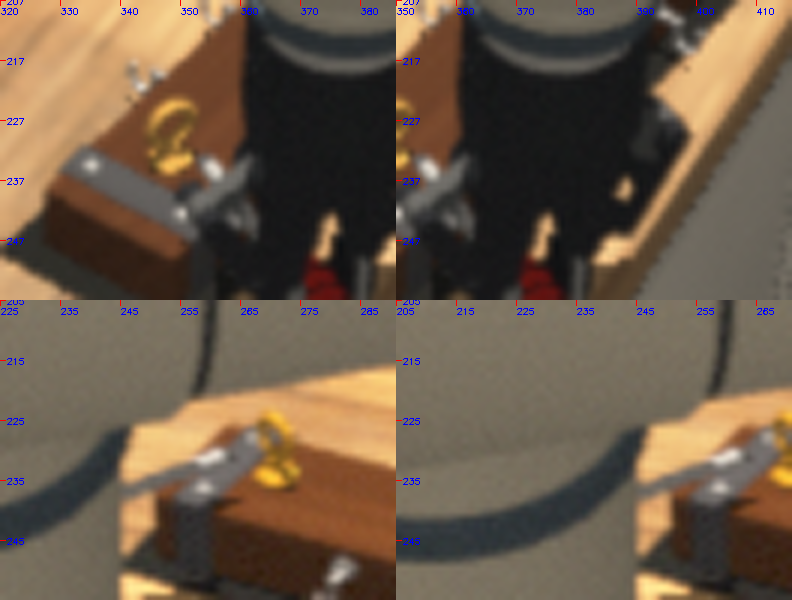

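Tip: scene (353.8,233.2), side (263.7,230.3), close to the prediction. Eye: scene (348.7,228.2), side (271.2,228.5). Next, the wrist view for lateral alignment.

Run:
```python
from h import *
S,D=cam("scene"),cam("side")
print(tri([(S,(348.0,227.3)),(D,(271.2,227.8))]))
eyes.get_image("wrist");c=cam("wrist");p,q=tool();im=eyes.get_image("wrist")[:,:,::-1]
T=lambda v:p+q.apply(v)
print(p,[proj(c,T(v)) for v in([-.1035,0,-.0008],[-.04,0,-.0008])],proj(c,np.array([.4505,.243,.0655])),proj(c,np.array([.4505,.243,.045])))
x,y=270,180;o=cv2.resize(im[y:y+100,x:x+130],(780,600),interpolation=cv2.INTER_CUBIC)
for k in range(0,130,10): cv2.putText(o,str(x+k),(k*6,10),0,.35,(255,0,0))
for k in range(0,100,10): cv2.putText(o,str(y+k),(0,k*6+4),0,.35,(255,0,0))
cv2.imwrite("pics/w6.png",o);cv2.imwrite("pics/w6full.png",im)
```

```text
(array([0.4529, 0.243 , 0.0629]), [np.float64(0.26), np.float64(0.26)])
[0.3443 0.3154 0.0667] [array([320.9303, 399.9293]), array([320.8481, 322.3896])] [320.4544 422.7598] [320.5234 393.7945]
```

Run:
```python
from h import *
from scipy.optimize import least_squares
S,D=cam("scene"),cam("side")
for sc,sd in [((348.0,227.3),(271.2,227.8)),((348.7,228.2),(271.2,228.5)),((348.0,227.3),(270.8,227.6))]:
    e=least_squares(lambda v:np.r_[proj(S,np.array([*v,.0655]))-sc,proj(D,np.array([*v,.0655]))-sd],[.45,.243]);print(e.x,e.fun)
    n=np.array([np.sin(np.radians(34)),np.cos(np.radians(34))]);p,q=tool();print("lateral eye-shank mm",1e3*n@(e.x-p[:2]), "along",1e3*(e.x-p[:2])@[n[1],-n[0]])
```

```text
[0.4517 0.2435] [ 0.3562 -0.3239 -0.2929 -0.657 ]
lateral eye-shank mm 0.5870750947854962 along 129.2984826527137
[0.4489 0.2436] [ 0.5255 -0.8446 -0.6933 -0.8939]
lateral eye-shank mm -0.8635935898694975 along 126.89674867776527
[0.4516 0.2443] [ 0.2539 -0.1468 -0.1488 -0.4856]
lateral eye-shank mm 1.1773117393301447 along 128.79544006093417
```

```bash
python3 nudge.py '[[0,0.0005,0.002,0,0,0,0],[-0.01,0,0,0,0,0,0],[-0.008,0,0,0,0,0,0],[-0.006,0,0,0,0,0,0],[-0.006,0,0,0,0,0,0],[-0.006,0,0,0,0,0,0],[0,0,0,0,0,0,0]]'
python3 -c "
from h import *
s=r.read_state();print(s['wrist_force'],s['moment']);need([.4505,.2435,.0645],np.radians(146))"
```

```text
t: 9.2
ee_pos: [0.3744, 0.2946, 0.0632]
orientation: [0.0, 0.294, 0.956, -0.0]
wrist_force: [-0.3, -0.3, -1.6]
opening: 0.281
finger_force: 59.4
[-0.2964 -0.3156 -1.5746] [-0.0142 -0.0331 -0.0463]
at [0.3744 0.2946 0.0632] yaw 2.5447 tool d [-0.0917  0.0005 -0.0013] rz -0.0034 tilt [ 0.0001 -0.0002 -1.    ]
```

```bash
python3 nudge.py '[[-0.005,0,-0.001,0,0,0,0],[-0.008,0,0,0,0,0,0],[-0.008,0,0,0,0,0,0],[-0.008,0,0,0,0,0,0],[-0.006,0,0,0,0,0,0],[0,0,0,0,0,0,0],[0,0,0,0,0,0,0]]'
python3 - <<'E'
from h import *
s=r.read_state();print(s['wrist_force'],s['moment']);need([.4505,.2435,.0645],np.radians(146))
eyes.get_image("scene");S,D=cam("scene"),cam("side");p,q=tool();s=eyes.get_image("scene")[:,:,::-1];d=eyes.get_image("side")[:,:,::-1]
tip=p+q.apply([-.1035,0,-.0008]);print("tip",tip,proj(S,tip),proj(D,tip))
def t(im,x,y):
    o=cv2.resize(im[y:y+50,x:x+66],(396,300),interpolation=cv2.INTER_CUBIC)
    for k in range(0,66,10): cv2.putText(o,str(x+k),(k*6,14),0,.3,(255,0,0))
    for k in range(0,50,10): cv2.putText(o,str(y+k),(6,k*6+4),0,.3,(255,0,0))
    return o
cv2.imwrite("pics/m7.png",np.hstack([t(s,320,207),t(d,240,205)]))
E
```

```text
t: 9.9
ee_pos: [0.4028, 0.2754, 0.0642]
orientation: [-0.0, 0.294, 0.956, -0.0]
wrist_force: [0.2, 0.0, -1.4]
opening: 0.279
finger_force: 59.4
[ 0.1981  0.0182 -1.3945] [-0.0187  0.0028 -0.0383]
at [0.4028 0.2754 0.0642] yaw 2.5453 tool d [-0.0574  0.0004 -0.0003] rz -0.0029 tilt [-0.0003  0.0001 -1.    ]
tip [0.4883 0.2174 0.065 ] [341.2799 217.1674] [283.6185 222.7131]
```

View pics/m7.png

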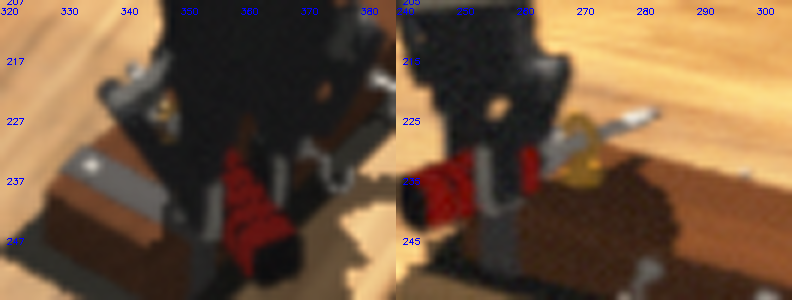

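The side view shows the shank through the loop, with its tip at (283,223.5). Now swing clockwise about the eye to take up the slack.

```bash
cat > q.py <<'E'
from h import *
E=np.array([.4505,.2435])
s=r.read_state();p,q=tool();F=s['wrist_force'];M=s['moment'];d=p[:2]-E
m=q.as_matrix();print("t",s['t'],"F",F,"Mz",round(M[2],3),"Meye",round(M[2]+d[0]*F[1]-d[1]*F[0],3),"yaw",round(np.arctan2(m[1,0],m[0,0]),4),"eye in tool",q.inv().apply([*(E-p[:2]),0])[:2],"z",p[2],"op",round(s['opening'],3))
E
python3 nudge.py '[[-0.0003,0.0057,0,0,0,0.1,0],[-0.0003,0.0057,0,0,0,0.1,0],[-0.0003,0.0057,0,0,0,0.1,0],[-0.0003,0.0057,0,0,0,0.1,0],[-0.0003,0.0057,0,0,0,0.1,0],[0,0,0,0,0,0,0]]' >/dev/null; python3 q.py
python3 nudge.py '[[-0.0003,0.0057,0,0,0,0.1,0],[-0.0003,0.0057,0,0,0,0.1,0],[-0.0001,0.0028,0,0,0,0.05,0],[0,0,0,0,0,0,0]]' >/dev/null; python3 q.py
```

```text
t 10.65 F [ 0.3963 -0.3627 -0.317 ] Mz 0.012 Meye 0.001 yaw 2.0454 eye in tool [-0.0575  0.0002] z 0.06427596703484566 op 0.28
t 11.05 F [ 3.5976  0.3913 -2.4317] Mz 0.272 Meye 0.067 yaw 1.7981 eye in tool [-0.057  -0.0003] z 0.06455407896739607 op 0.28
```

```bash
python3 nudge.py '[[-0.0001,0.0037,0,0,0,0.05,0],[-0.0001,0.0028,0,0,0,0.05,0],[0,0,0,0,0,0,0]]' >/dev/null; python3 q.py
python3 nudge.py '[[-0.0001,0.0028,0,0,0,0.05,0],[-0.0001,0.0028,0,0,0,0.05,0],[0,0,0,0,0,0,0]]' >/dev/null; python3 q.py
python3 nudge.py '[[-0.0001,0.0028,0,0,0,0.05,0],[-0.0001,0.0028,0,0,0,0.05,0],[0,0,0,0,0,0,0]]' >/dev/null; python3 q.py
```

```text
t 11.35 F [ 3.6849 -0.8242 -1.4143] Mz 0.38 Meye 0.177 yaw 1.6984 eye in tool [-0.0569 -0.0007] z 0.0644791657142023 op 0.28
t 11.65 F [ 2.8801  0.8892 -1.5402] Mz 0.326 Meye 0.161 yaw 1.5986 eye in tool [-0.057  -0.0005] z 0.06442903982731057 op 0.277
t 11.95 F [ 4.5007  0.6437 -0.6536] Mz 0.387 Meye 0.134 yaw 1.4986 eye in tool [-0.057  -0.0003] z 0.06440561308028646 op 0.277
```

```bash
for i in 1; do python3 nudge.py '[[-0.0001,0.0036,0,0,0,0.05,0],[-0.0001,0.0028,0,0,0,0.05,0],[0,0,0,0,0,0,0]]' >/dev/null; python3 q.py
python3 nudge.py '[[-0.0001,0.0028,0,0,0,0.05,0],[-0.0001,0.0028,0,0,0,0.05,0],[0,0,0,0,0,0,0]]' >/dev/null; python3 q.py
python3 nudge.py '[[-0.0001,0.0028,0,0,0,0.05,0],[0,0,0,0,0,0,0]]' >/dev/null; python3 q.py; done
```

```text
t 12.25 F [1.2027 1.9135 0.0015] Mz 0.236 Meye 0.188 yaw 1.3986 eye in tool [-0.057  -0.0005] z 0.06421272252803992 op 0.279
t 12.55 F [ 1.5853  1.4929 -0.1233] Mz 0.183 Meye 0.119 yaw 1.2986 eye in tool [-0.0571 -0.0004] z 0.06420116178822252 op 0.279
t 12.75 F [ 1.8556  1.3188 -1.8606] Mz 0.13 Meye 0.054 yaw 1.2485 eye in tool [-0.057  -0.0003] z 0.06414658603256705 op 0.278
```

```bash
python3 nudge.py '[[-0.0001,0.0028,0,0,0,0.05,0],[0,0,0,0,0,0,0]]' >/dev/null; python3 q.py; python3 nudge.py '[[0,0,0,0,0,0,0],[0,0,0,0,0,0,0]]' >/dev/null; python3 q.py
```

```text
t 12.95 F [ 1.0219  2.069  -1.2887] Mz 0.213 Meye 0.202 yaw 1.1984 eye in tool [-0.057  -0.0003] z 0.06415287143950071 op 0.279
t 13.15 F [ 0.2946  3.2547 -2.5952] Mz 0.125 Meye 0.178 yaw 1.1979 eye in tool [-0.057  -0.0003] z 0.06416559993669535 op 0.279
```

```bash
python3 nudge.py '[[-0.0001,0.0028,0,0,0,0.05,0],[0,0,0,0,0,0,0]]' >/dev/null; python3 q.py; python3 nudge.py '[[-0.0001,0.0028,0,0,0,0.05,0],[0,0,0,0,0,0,0]]' >/dev/null; python3 q.py
```

```text
t 13.35 F [ 0.5336  2.2277 -0.8429] Mz 0.133 Meye 0.158 yaw 1.1464 eye in tool [-0.057  -0.0003] z 0.06414866648945937 op 0.277
t 13.55 F [ 0.6821  3.1803 -1.4691] Mz 0.073 Meye 0.122 yaw 1.097 eye in tool [-0.057  -0.0003] z 0.0641186893099094 op 0.276
```

```bash
python3 nudge.py '[[-0.0001,0.0028,0,0,0,0.05,0],[0,0,0,0,0,0,0]]' >/dev/null; python3 q.py; python3 nudge.py '[[-0.0001,0.0028,0,0,0,0.05,0],[0,0,0,0,0,0,0]]' >/dev/null; python3 q.py
```

```text
t 13.75 F [ 1.0897  3.5593 -1.3826] Mz 0.115 Meye 0.164 yaw 1.0474 eye in tool [-0.057  -0.0003] z 0.06411420147773633 op 0.277
t 13.95 F [-0.6849  2.9338 -2.4402] Mz 0.04 Meye 0.164 yaw 0.9977 eye in tool [-0.057  -0.0002] z 0.06410943798188955 op 0.281
```

```bash
python3 nudge.py '[[-0.0001,0.0028,0,0,0,0.05,0],[0,0,0,0,0,0,0]]' >/dev/null; python3 q.py; python3 nudge.py '[[0,0,0,0,0,0,0]]' >/dev/null; python3 q.py
```

```text
t 14.15 F [ 0.023   4.4876 -2.4961] Mz 0.083 Meye 0.232 yaw 0.9478 eye in tool [-0.057  -0.0002] z 0.06411402686632713 op 0.276
t 14.25 F [ 0.2775  4.3394 -2.37  ] Mz 0.055 Meye 0.187 yaw 0.9486 eye in tool [-0.057  -0.0002] z 0.06412993791538153 op 0.278
```

```bash
python3 nudge.py '[[-0.0001,0.0028,0,0,0,0.05,0],[0,0,0,0,0,0,0]]' >/dev/null; python3 q.py; python3 nudge.py '[[-0.0001,0.0028,0,0,0,0.05,0],[0,0,0,0,0,0,0]]' >/dev/null; python3 q.py
```

```text
t 14.45 F [ 0.5898  4.1133 -2.9102] Mz 0.049 Meye 0.169 yaw 0.8971 eye in tool [-0.0569 -0.0002] z 0.06409650234432224 op 0.281
t 14.65 F [ 0.2186  5.1421 -3.3621] Mz 0.029 Meye 0.214 yaw 0.8474 eye in tool [-0.0569 -0.0001] z 0.06410626922291454 op 0.283
```

```bash
python3 nudge.py '[[-0.0001,0.0028,0,0,0,0.05,0],[0,0,0,0,0,0,0]]' >/dev/null; python3 q.py; python3 nudge.py '[[0,0,0,0,0,0,0]]' >/dev/null; python3 q.py
```

```text
t 14.85 F [-0.6427  4.6083 -3.3358] Mz -0.035 Meye 0.175 yaw 0.7976 eye in tool [-0.0569 -0.0001] z 0.064106076803887 op 0.281
t 14.95 F [-0.0243  4.0293 -2.7222] Mz -0.029 Meye 0.132 yaw 0.7988 eye in tool [-0.0569 -0.0001] z 0.06413199763385563 op 0.281
```

```bash
python3 nudge.py '[[-0.0001,0.0028,0,0,0,0.05,0],[0,0,0,0,0,0,0]]' >/dev/null; python3 q.py; python3 nudge.py '[[0,0,0,0,0,0,0]]' >/dev/null; python3 q.py
```

```text
t 15.15 F [ 0.2376  5.5829 -3.4273] Mz -0.08 Meye 0.144 yaw 0.7471 eye in tool [-0.0569 -0.    ] z 0.06412862284698018 op 0.278
t 15.25 F [ 0.0113  5.3789 -3.4375] Mz -0.079 Meye 0.145 yaw 0.7486 eye in tool [-0.0569 -0.    ] z 0.0641250100039831 op 0.28
```

```bash
python3 nudge.py '[[-0.0001,0.0025,0.0003,0,0,0.05,0],[0,0,0,0,0,0,0]]' >/dev/null; python3 q.py; python3 nudge.py '[[0,0,0,0,0,0,0]]' >/dev/null; python3 q.py
```

```text
t 15.45 F [ 0.5312  4.7204 -3.6046] Mz -0.021 Meye 0.165 yaw 0.6976 eye in tool [-0.0569  0.0001] z 0.06400035365275071 op 0.279
t 15.55 F [ 0.4153  6.0216 -3.6471] Mz 0.046 Meye 0.292 yaw 0.6984 eye in tool [-0.0569  0.0002] z 0.06400592500373721 op 0.284
```

```bash
python3 nudge.py '[[-0.0001,0.0025,0.0003,0,0,0.05,0],[0,0,0,0,0,0,0]]' >/dev/null; python3 q.py; python3 nudge.py '[[0,0,0,0,0,0,0]]' >/dev/null; python3 q.py
```

```text
t 15.75 F [-0.4467  4.7944 -1.7807] Mz 0.154 Meye 0.386 yaw 0.647 eye in tool [-0.0569  0.0003] z 0.06388234873324039 op 0.281
t 15.85 F [ 1.3329  4.1162 -2.2419] Mz 0.113 Meye 0.253 yaw 0.648 eye in tool [-0.0569  0.0004] z 0.06384262723986682 op 0.279
```

```bash
python3 nudge.py '[[-0.0001,0.0025,0,0,0,0.05,0],[0,0,0,0,0,0,0]]' >/dev/null; python3 q.py; python3 nudge.py '[[0,0,0,0,0,0,0]]' >/dev/null; python3 q.py
```

```text
t 16.05 F [ 1.0991  3.5923 -2.203 ] Mz 0.206 Meye 0.338 yaw 0.5968 eye in tool [-0.0569  0.0005] z 0.06382834092099071 op 0.278
t 16.15 F [ 1.4274  2.7391 -2.3988] Mz 0.292 Meye 0.374 yaw 0.5979 eye in tool [-0.0569  0.0005] z 0.06385873733418014 op 0.282
```

Torque is climbing, so the collar has touched (near yaw 0.70). Two or three more small steps to about 0.6 N m.

```bash
python3 nudge.py '[[-0.0001,0.0025,0,0,0,0.05,0],[0,0,0,0,0,0,0]]' >/dev/null; python3 q.py; python3 nudge.py '[[0,0,0,0,0,0,0]]' >/dev/null; python3 q.py
```

```text
t 16.35 F [ 3.0688  2.4265 -2.0939] Mz 0.461 Meye 0.485 yaw 0.5467 eye in tool [-0.0568  0.0007] z 0.06381214941752789 op 0.281
t 16.45 F [ 3.0814  2.4004 -1.4095] Mz 0.418 Meye 0.44 yaw 0.5478 eye in tool [-0.0568  0.0008] z 0.06384407680328086 op 0.275
```

```bash
python3 nudge.py '[[-0.0001,0.0027,0,0,0,0.05,0],[0,0,0,0,0,0,0]]' >/dev/null; python3 q.py; python3 nudge.py '[[0,0,0,0,0,0,0]]' >/dev/null; python3 q.py
```

```text
t 16.65 F [ 4.652   1.4137 -2.0364] Mz 0.545 Meye 0.485 yaw 0.4967 eye in tool [-0.0568  0.0009] z 0.06381229467476704 op 0.278
t 16.75 F [ 3.9222  1.2224 -2.167 ] Mz 0.549 Meye 0.5 yaw 0.4978 eye in tool [-0.0568  0.001 ] z 0.0638289328212855 op 0.276
```

Tight at about 0.5 N m. Back off to centre the shank, then draw it out.

```bash
python3 nudge.py '[[-0.0003,-0.0057,0,0,0,-0.1,0],[-0.0003,-0.0057,0,0,0,-0.1,0],[-0.0003,-0.0057,0,0,0,-0.1,0],[-0.0003,-0.0057,0,0,0,-0.1,0],[-0.0003,-0.0057,0,0,0,-0.1,0],[-0.0003,-0.0057,0,0,0,-0.1,0],[-0.0003,-0.0057,0,0,0,-0.1,0],[0,0,0,0,0,0,0]]' >/dev/null; python3 q.py
```

```text
t 17.55 F [-0.2748 -0.075  -1.0522] Mz -0.031 Meye -0.017 yaw 1.1979 eye in tool [-0.0566  0.0022] z 0.06324848979775059 op 0.277
```

```bash
python3 nudge.py '[[0.008,0,0,0,0,0,0],[0.01,0,0,0,0,0,0],[0.012,0,0,0,0,0,0],[0,0,0,0,0,0,0]]' >/dev/null; python3 q.py
```

```text
t 17.95 F [-0.9428 -0.534  -1.407 ] Mz 0.023 Meye 0.085 yaw 1.1961 eye in tool [-0.089   0.0014] z 0.0635142018614924 op 0.277
```

```bash
python3 nudge.py '[[0.02,0,0,0,0,0,0],[0.02,0,0,0,0,0,0],[0,0,-0.03,0,0,0,0],[0,0,-0.02,0,0,0,0],[0,0,0,0,0,0,0]]' >/dev/null; python3 q.py; python3 -c "
from h import *
need([.476,.4195,.115],3.4516)"
```

```text
t 18.45 F [-0.0262  0.6927 -0.4387] Mz -0.008 Meye 0.028 yaw 1.1958 eye in tool [-0.1291  0.0003] z 0.11744396691737144 op 0.281
at [0.4975 0.3637 0.1174] yaw 1.1958 tool d [ 0.044  -0.0404  0.0025] rz -2.2558 tilt [ 0.0051  0.0031 -1.    ]
```

```bash
python3 nudge.py '[[0.022,-0.02,0,0,0,0,0],[0.022,-0.02,0,0,0,0,0],[0,0,0,0,0,-0.15,0],[0,0,0,0,0,-0.15,0],[0,0,0,0,0,-0.15,0],[0,0,0,0,0,-0.15,0],[0,0,0,0,0,-0.15,0],[0,0,0,0,0,-0.15,0]]' >/dev/null; python3 nudge.py '[[0,0,0,0,0,-0.15,0],[0,0,0,0,0,-0.15,0],[0,0,0,0,0,-0.15,0],[0,0,0,0,0,-0.15,0],[0,0,0,0,0,-0.15,0],[0,0,0,0,0,-0.15,0],[0,0,0,0,0,-0.15,0],[0,0,0,0,0,-0.15,0]]' >/dev/null;  python3 nudge.py '[[0,0,0,0,0,-0.15,0],[0,0,0,0,0,0,0],[0,0,0,0,0,0,0]]' >/dev/null; python3 -c "
from h import *
need([.476,.4195,.0125],3.4516);print(r.read_state()['wrist_force'])"
```

```text
at [0.4745 0.4178 0.1124] yaw -2.8416 tool d [-0.0021  0.0012  0.0999] rz -0.0101 tilt [-0.0013 -0.0011 -1.    ]
[ 0.2712  0.3163 -1.2877]
```

```bash
python3 nudge.py '[[0,0,0.03,0,0,0,0],[0,0,0.03,0,0,0,0],[0,0,0.025,0,0,0,0],[0,0,0.01,0,0,0,0],[0,0,0.003,0,0,0,0],[0,0,0,0,0,0,0],[0,0,0,0,0,0,0]]';python3 nudge.py '[[0,0,0.001,0,0,0,0],[0,0,0,0,0,0,0]]'
```

```text
t: 21.05
ee_pos: [0.4756, 0.4188, 0.0176]
orientation: [0.001, -0.151, 0.989, 0.001]
wrist_force: [-0.0, 0.1, -1.4]
opening: 0.282
finger_force: 59.6
t: 21.25
ee_pos: [0.4752, 0.4185, 0.0158]
orientation: [0.001, -0.151, 0.988, 0.0]
wrist_force: [0.2, -0.2, -1.7]
opening: 0.284
finger_force: 59.6
```

```bash
python3 nudge.py '[[0,0,0.002,0,0,0,0],[0,0,0,0,0,0,0]]';python3 nudge.py '[[0,0,0.001,0,0,0,0],[0,0,0,0,0,0,0]]';python3 nudge.py '[[0,0,0.0005,0,0,0,0],[0,0,0,0,0,0,0],[0,0,0,0,0,0,0]]'
```

```text
t: 21.45
ee_pos: [0.4747, 0.418, 0.0125]
orientation: [-0.0, -0.151, 0.988, -0.0]
wrist_force: [-0.6, 0.1, -0.6]
opening: 0.278
finger_force: 59.6
t: 21.65
ee_pos: [0.4748, 0.4182, 0.0118]
orientation: [0.0, -0.151, 0.988, 0.0]
wrist_force: [-0.9, -0.2, 1.3]
opening: 0.275
finger_force: 59.7
t: 21.95
ee_pos: [0.4748, 0.4182, 0.0118]
orientation: [0.0, -0.152, 0.988, 0.0]
wrist_force: [-3.0, -1.7, 4.5]
opening: 0.283
finger_force: 60.2
```

Contact with the worktop. Release and rise.

```bash
python3 nudge.py '[[0,0,0,0,0,0,0.5],[0,0,0,0,0,0,0.8],[0,0,0,0,0,0,0.8],[0,0,0,0,0,0,0.8],[0,0,-0.02,0,0,0,0.8],[0,0,-0.04,0,0,0,0.8],[0,0,-0.04,0,0,0,0.8],[0,0,-0.04,0,0,0,0.8]]';python3 nudge.py '[[0,0,-0.02,0,0,0,0.8],[0,0,0,0,0,0,0.8],[0,0,0,0,0,0,0.8],[0,0,0,0,0,0,0.8],[0,0,0,0,0,0,0.8]]'
python3 - <<'E'
from h import *
S,D=cam("scene"),cam("side");s=eyes.get_image("scene")[:,:,::-1];d=eyes.get_image("side")[:,:,::-1]
t=lambda im,x,y:cv2.resize(im[y:y+75,x:x+100],(400,300),interpolation=cv2.INTER_CUBIC)
cv2.imwrite("pics/end.png",np.vstack([np.hstack([t(s,262,250),t(s,300,190)]),np.hstack([t(d,190,190),t(d,400,200)])]))
E
```

```text
t: 22.75
ee_pos: [0.4746, 0.418, 0.1524]
orientation: [-0.0, -0.152, 0.988, -0.0]
wrist_force: [0.2, 0.9, 0.4]
opening: 0.801
finger_force: 0.0
t: 23.25
ee_pos: [0.4742, 0.4176, 0.1686]
orientation: [-0.002, -0.151, 0.988, -0.001]
wrist_force: [-0.2, 0.1, 0.3]
opening: 0.796
finger_force: 0.0
```

View pics/end.png

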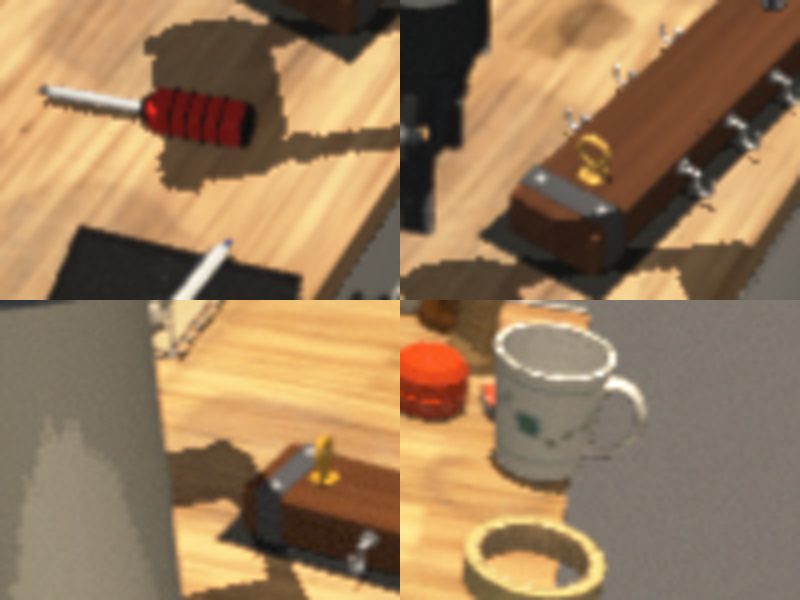

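The driver lies flat, with its tip at scene pixel (273,273) as it was at the start. The eye has turned, and the mug and tape have not moved. Handing in.

```bash
python3 -c "
from plant import r, eyes, job
print(job.close_job())"
```

```text
the job is handed in; nothing more can be done
None
```

The brass eye was turned in until the torque climbed to about 0.5 N m, then the screwdriver was drawn out and laid flat on the worktop clear of the beam, with mug and tape unmoved; the job is handed in at about 23 s, no verdict shown.

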